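Lock the sterilising cassette with its T-key

ROBOT

A 6-joint arm with a two-finger parallel gripper is mounted at the origin on the work surface. World frame = base frame: x ahead of the robot, y to its left, z up, the work surface at z = 0. Lengths are in mm, angles in rad, forces in N, time in s.
With the tool pointing down it reaches from about 325 to 850 mm from the base axis. Payload 15.5 kg.
Tool frame: the origin (TCP) lies on the mounting face of the last link; the fingertips stand 191 mm ahead of it and the grasp point (between the pads) lies 172 mm ahead of it; x points along the fingers, z is the direction in which the jaws open and shut, and the axes are right-handed (so a half turn about x gives the same grasp; the last joint's range is limited). The gripper opens to 91 mm and grips with 3 to 60 N. Pads are 32 mm wide; open, the fingers measure 118 mm over their backs; the gripper's body (76 mm by 178 mm) begins 60 mm behind the grasp point.
Start: joints at [-1.425, 0.494, 1.345, -0, 1.302, -0.096], TCP at [149.658, -606.82, 404.715] pointing down, gripper open.
Joint ranges: [-2.91, 2.91], [-0.82, 2.16], [0.22, 2.67], [-1.22, 4.37], [0.12, 2.79], [-3.08, 3.08]. Speed limits (rad/s): [1.89, 1.89, 2.57, 3.01, 3.01, 3.01].

INTERFACE

Orientations are given as a unit quaternion [x, y, z, w].
In Python, from station import status, cams, job_done gives the robot as it stands. The module is installed in compiled form; this text tells all that it offers.
- The arm moves only by the tool play_rows, never from a script. Its argument "plan" is text: rows parted by semicolons, each of 7 numbers parted by spaces: the shift along the tool's x, y, z in cm, then the turn, a rotation vector about the tool's x, y, z in degrees, then the opening, from 0 (shut) to 1 (fully open). A call has exactly 8 rows; each row is the pose to reach, as a shift and turn from the pose measured when the call began, along the tool's axes at that moment; what a row does not reach only later rows make up. A row lasts 1/8 s, in which the tool goes at most 62.5 mm and 10.7 degrees, less where a joint would pass 70% of its speed; a pose out of reach is approached as far as the arm can. A call with a gripper value outside its range is refused whole. The fingers move at their own pace and stop on an object; "force" is the grip in N (left out, the last holds). Time passes only in rows, so rows that repeat a pose let the fingers close, or fill a call up. It gives the time, the measured TCP pose, the force and the opening at its end, in the units of the state.
- status.observe(): the state, without advancing time (a new reading comes with each control period).
- cams.capture(name): name is "side" or "top" or "wrist"; returns the picture (400x640x3 uint8, blue, green, red); there is no depth.
- cams.camera_params(name): a dict with "mtx" (3x3 intrinsics, pixels), "camera_from_world" (4x4, takes a point from world to camera coordinates). Camera axes: x right, y up, looking along -z (the intrinsics and any distortion apply to the point x, -y, -z); pixel columns grow to the right and rows downward; lengths in mm; the calibration is good to about 2 mm. A picture is of the moment at which its call begins: read the wrist's pose just before it. camera_params takes no time and is no camera call; for the wrist camera it gives the pose at the moment of the call.
- job_done(): hands the job in, once; it reports no verdict.
The state is a dict: "t": time; "q": joint angles; "dq": joint speeds; "joint_torque": joint torques, N m; "tool_pos": TCP position; "tool_rot": TCP orientation; "ft_force": force on the tool from outside, world axes, zero at the start; "moment": the same for the moment, N m; "gripper_width": finger opening in mm.
Only numpy, scipy, OpenCV 4.12 (cv2) and the standard library are available. Lean on these libraries where they do the work, as an engineer would, in place of code of your own. Each camera call takes 0.05 s, during which the arm holds its last target. There are 200 camera calls.

TASK

The cassette with the tattoo grips is loaded and ready for the steriliser: swing its lid fully shut, take the T-key from the black block, put its T-head lengthwise through the slot in the lid until the flange sits on the lid, then give it a quarter turn so that it locks crosswise. Let go and leave it seated and locked; leave the plain pin in its hole and the bottles, cup and jar where they are.

Things in the scene. Friction and masses are not known exactly. Their poses are not given: they have to be found in the camera images.
- lid (a joint): lid angle (rad): 0 = fully shut, flat on the cassette; starts open at 1.2 to 1.6, stop at 1.75. A bare steel plate 160 mm long, 180 wide, 4 thick, no handle. The stiff hinge (0.25 N m of friction, no spring) keeps it where it is left: push it all the way down. Hinge line: along the slot point's y, through (x 132, z -4) mm in the slot point's frame, at the cassette's upper edge, nearest the robot
- slot (a point): fixed point on the steel cassette: centre of the lock slot, level with the shut lid's outer face, 71 mm above the table. x: up the 28 degree slope, to the hinge; y: along the slot; z: straight out of the shut lid, 28 degrees from vertical. Slot 36 mm (y) by 13 mm (x), through the 4 mm lid and, just under it, a 5 mm fixed bar; 37 mm free below. Shut lid: 28 mm to its low edge, 90 mm each side
- lid_edge (a point): the middle of the lid's free edge, half-way through its thickness, 160 mm from the hinge line; it moves with the lid. Axes as the lid's: x from free edge to hinge, y along the hinge, z out of the outer face (the one up when shut)
- key_grip (a point): centre of the upright flat grip, 10 mm (x) by 34 mm (y) by 44 mm (z), of the steel T-key, about 0.1 kg, standing in one hole of the block. Below it a round flange, 44 mm across, 5 mm thick, its underside 27 mm below this point, rests on the block (later on the lid). An 8 mm shank leads down to the T-head; all is rigid
- key_head (a point): centre of the T-key's T-head, 43 mm below key_grip on the key's axis, same axes: a cross-bar 30 mm long in y (the way the grip is wide), 8 mm in x, 6 mm high, its top 13 mm below the flange's underside. Inside the block's hole at the start
- pin_mid (a point): a plain steel pin with a round knob 26 mm in diameter and no T-head, standing in the other hole of the block; the point is 10 mm above the underside of its 44 mm flange. Not needed; leave it in its hole
- block: the black plastic block, 65 mm (x) by 155 mm (y) by 45 mm high, origin at the centre of its underside; two 38 mm round through holes on its long centre line, 45 mm to either side of its centre, hold the T-key and the plain pin, either way round
- ink_a_mid (a point): small white ink bottle, 34 mm in diameter, 95 mm high; half-way up. Leave alone
- ink_b_mid (a point): black ink bottle, 40 mm in diameter, 110 mm high; half-way up. Leave alone
- cup_mid (a point): steel rinse cup, 70 mm across, 75 mm high; half-way up. Leave alone
- jar_mid (a point): glass jar, 70 mm in diameter, 80 mm high; half-way up. Leave alone
There are look-alikes about, which are no part of the job. What is shaped like the part that bears key_grip but green is not meant.

How it is judged (in metres and radians):
On the way, in this order (a step that is already met when the one before it is completed fails the run):
1. the lid is shut, the T-key still in its block (value of joint lid below 0.05 rad and distance of key_grip from where it was at the start of the episode below 0.02 m), for 0.2 s.
2. the T-head is through both slots, lengthwise, with the lid shut (value of joint lid below 0.05 rad and z of key_head in the frame of slot between -0.022 and -0.0115 m and x of key_head in the frame of slot between -0.007 and 0.007 m and y of key_head in the frame of slot between -0.01 and 0.01 m and angle between the y axis of key_grip and the y axis of slot, either way round below 0.35 rad), for 0.1 s.
3. the T-key is turned a quarter turn, crosswise under the slots (value of joint lid below 0.05 rad and z of key_head in the frame of slot between -0.022 and -0.013 m and x of key_head in the frame of slot between -0.007 and 0.007 m and y of key_head in the frame of slot between -0.01 and 0.01 m and angle between the y axis of key_grip and the y axis of slot, either way round above 1.22 rad), for 0.2 s.
At the end, for the whole second after the job is handed in: The lid is shut (under 0.05 rad), the T-key sits in the slot with its flange on the lid (within 3 mm), its T-head under the fixed bar and crosswise to the slot (within 20 degrees of a full quarter turn), its axis square to the lid within 11 degrees, and it is at rest (all of step 3 and angle between the z axis of key_grip and the z axis of slot, either way round below 0.2 rad and linear speed of key below 0.02 m/s and angular speed of key below 0.2 rad/s); the robot touches nothing.
It fails at once if the plain pin was moved (over 20 mm) (distance of pin_mid from where it was at the start of the episode above 0.02 m).
It fails at once if a bottle, the cup or the jar was moved (over 30 mm) (distance of ink_a_mid from where it was at the start of the episode above 0.03 m).
It fails at once if a bottle, the cup or the jar was moved (over 30 mm) (distance of ink_b_mid from where it was at the start of the episode above 0.03 m).
It fails at once if a bottle, the cup or the jar was moved (over 30 mm) (distance of cup_mid from where it was at the start of the episode above 0.03 m).
It fails at once if a bottle, the cup or the jar was moved (over 30 mm) (distance of jar_mid from where it was at the start of the episode above 0.03 m).
It also fails if it takes over 53 s, if anything falls off the work surface, if the arm or the gripper's body presses on something with over 40 N, if the wrist force passes 120 N, or if a joint passes its speed limit or range.

## Working session

There is one attempt and no reset: what is moved stays moved. The work goes in short steps, Python scripts to look and compute and a tool call to move; the robot and the scene stay as the last step left them, time stands still between calls to the robot, and variables do not carry over. Pictures are saved under pics/ and viewed, about 8 in all and at most 12, crops included, and the job is handed in when it is done.

Besides the shell and the picture viewer there is one more tool, called by a JSON object that holds its "method" and its "body". play_rows: Moves the arm, as the interface text tells. Its arguments: {"type":"object","properties":{"plan":{"type":"string"},"force":{"type":"number"}},"required":["plan"]}

```bash
mkdir -p pics; cat > h.py <<'E'
import numpy as np, cv2
from scipy.spatial.transform import Rotation as R
from station import status, cams
def cap(n,f):
    im=cams.capture(n); cv2.imwrite('pics/'+f,im); return im
def ray(P,u,v):
    K=np.array(P['mtx']);T=np.array(P['camera_from_world'])
    d=np.linalg.inv(K)@[u,v,1]; d=d*[1,-1,-1]
    return -T[:3,:3].T@T[:3,3], T[:3,:3].T@d/np.linalg.norm(d)
def onz(P,u,v,z):
    o,d=ray(P,u,v); return o+d*(z-o[2])/d[2]
def proj(P,p):
    K=np.array(P['mtx']);T=np.array(P['camera_from_world'])
    c=T[:3,:3]@np.array(p)+T[:3,3]; x=K@(c*[1,-1,-1]); return x[:2]/x[2]
def tri(rs):
    A=np.zeros((3,3));b=np.zeros(3)
    for o,d in rs:
        M=np.eye(3)-np.outer(d,d);A+=M;b+=M@o
    return np.linalg.solve(A,b)
E
python3 - <<'E'
from h import *
import json
s=status.observe();print({k:np.round(v,3).tolist() for k,v in s.items()})
a=cap('side','s0.png');b=cap('top','t0.png')
for n in('side','top'):
    P=cams.camera_params(n);print(n,P.keys(),np.round(P['mtx'],1).tolist(),np.round(ray(P,320,200),2).tolist())
json.dump({n:{k:np.array(v).tolist() for k,v in cams.camera_params(n).items()} for n in('side','top')},open('P.json','w'))
E
```

```text
{'t': 0.0, 'q': [-1.425, 0.494, 1.346, 0.0, 1.302, -0.095], 'dq': [0.002, -0.001, -0.002, -0.0, -0.001, -0.001], 'joint_torque': [0.007, -87.881, -38.185, 0.071, 0.053, -0.0], 'tool_pos': [149.621, -606.679, 404.129], 'tool_rot': [0.436, 0.557, -0.436, 0.556], 'ft_force': [-0.471, -0.136, -0.469], 'moment': [0.002, -0.046, 0.02], 'gripper_width': 91.042}
side dict_keys(['mtx', 'camera_from_world']) [[413.0, 0.0, 322.6], [0.0, 413.0, 194.6], [0.0, 0.0, 1.0]] [[317.78, -686.82, 945.45], [0.19, 0.62, -0.76]]
top dict_keys(['mtx', 'camera_from_world']) [[447.2, 0.0, 317.9], [0.0, 447.2, 198.2], [0.0, 0.0, 1.0]] [[432.42, 36.7, 1293.36], [0.09, -0.01, -1.0]]
```

View pics/s0.png

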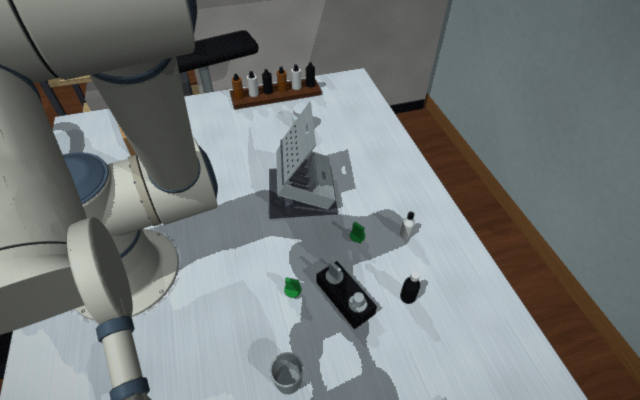

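View pics/t0.png

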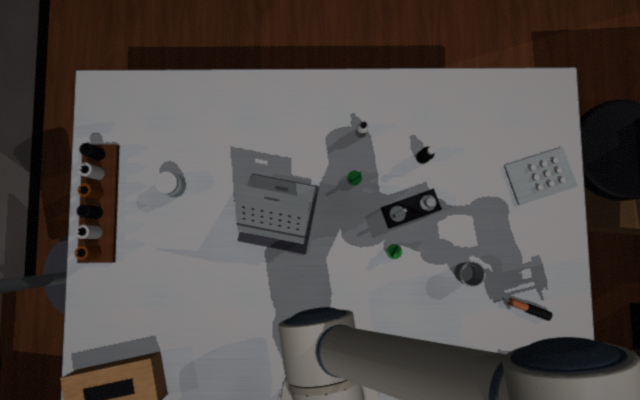

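The side view shows the cassette at about (305,180) with its lid open, the block at (345,292), and green look-alikes at (358,232) and (292,287). In the top view the cassette is at (275,210), the block at (403,208), the bottles at (362,127) and (425,155), the cup at (470,272) and the jar at (170,183). I'll zoom in next.

```bash
python3 - <<'E'
from h import *
t=cv2.imread('pics/t0.png');s=cv2.imread('pics/s0.png')
c=cv2.resize(t[140:260,225:455],None,fx=3.4,fy=3.4,interpolation=cv2.INTER_CUBIC)
d=cv2.resize(s[95:335,260:425],None,fx=2.4,fy=2.4,interpolation=cv2.INTER_CUBIC)
cv2.imwrite('pics/tc.png',cv2.convertScaleAbs(c,alpha=1.6));cv2.imwrite('pics/sc.png',d)
import json;P=json.load(open('P.json'))
for n,uvz in dict(inkA=(362,131,0),inkB=(423,158,0),cup=(470,275,40),jar=(168,184,80)).items(): print(n,onz(P['top'],*uvz).round())
E
```

```text
inkA [ 757. -103.    0.]
inkB [ 675. -280.    0.]
cup [ 337. -391.   40.]
jar [592. 438.  80.]
```

View pics/tc.png

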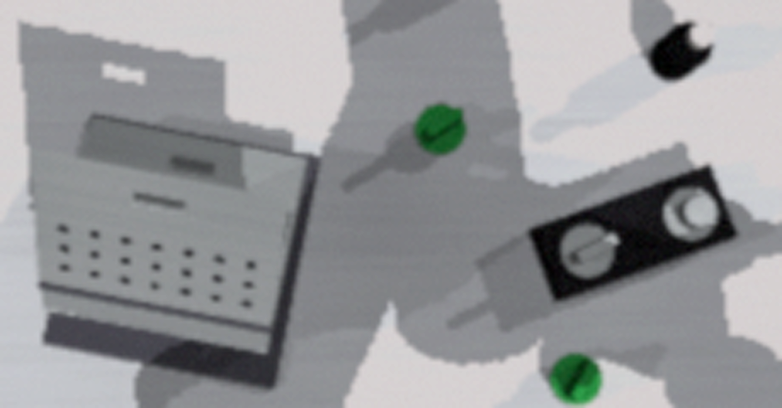

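View pics/sc.png

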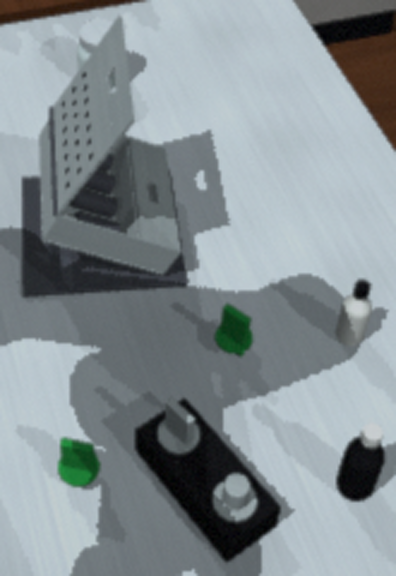

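The crops show the following positions:

| Feature | Top crop (px) | Side crop (px) |
|---|---|---|
| Slot in the fixed bar | (192,166) | (153,195) |
| Slot in the lid | (160,200) | (112,80) |
| Hinge edge | (40,285) to (270,330) | – |
| T-key (left hole), flange | (588,250) | – |
| Pin (right hole) | (690,213) | – |

Next I triangulate these.

```bash
python3 - <<'E'
from h import *
import json;P=json.load(open('P.json'))
T=lambda x,y:(225+(x+.5)/3.4-.5,140+(y+.5)/3.4-.5); S=lambda x,y:(260+(x+.5)/2.4-.5,95+(y+.5)/2.4-.5)
def two(a,b): 
    r=[ray(P['top'],*T(*a)),ray(P['side'],*S(*b))];p=tri(r)
    return p.round(1),[round(float(np.linalg.norm(np.cross(p-o,d))),1) for o,d in r]
print('barslot',two((192,166),(153,195)),onz(P['top'],*T(192,166),67.5).round(1))
print('lidslot',two((160,200),(112,80)))
for c in((40,285),(270,330)):print('hinge',onz(P['top'],*T(*c),129).round(1))
for c in((172,160),(213,172)):print('slot ends',onz(P['top'],*T(*c),67.5).round(1))
for c in((135,197),(185,206)):print('lidslot ends',onz(P['top'],*T(*c),230).round(1))
for c in((530,230),(710,165),(735,235),(555,300)):print('block',onz(P['top'],*T(*c),45).round(1))
for c in((588,251),(690,213)):print('flange',onz(P['top'],*T(*c),50).round(1))
for c in((570,259),(617,239)):print('grip ends',onz(P['top'],*T(*c),94).round(1))
print('grip top',two((596,248),(180,408)))
s=status.observe();r=R.from_quat(s['tool_rot']).as_matrix();print(r.round(3))
E
```

```text
barslot (array([580.4, 131.3,  59.8]), [0.1, 0.1]) [579.4 130.8  67.5]
lidslot (array([533.8, 139.2, 246.7]), [0.7, 0.7])
hinge [481.3 242.2 129. ]
hinge [445.6  66.5 129. ]
slot ends [584.4 147.   67.5]
slot ends [574.4 113.7  67.5]
lidslot ends [538.3 158.3 230. ]
lidslot ends [531.7 123.2 230. ]
block [ 527.  -145.9   45. ]
block [ 579.9 -296.2   45. ]
block [ 521.6 -314.9   45. ]
block [ 469.3 -165.2   45. ]
flange [ 509.  -192.4   50. ]
flange [ 539.7 -277.1   50. ]
grip ends [ 500.1 -169.9   94. ]
grip ends [ 515.6 -207.5   94. ]
grip top (array([ 509.2, -190.8,   94.2]), [0.6, 0.6])
[[-0.     0.971  0.239]
 [ 0.001  0.239 -0.971]
 [-1.     0.    -0.001]]
```

{"method": "play_rows", "body": {"plan": "-8.7 51.2 -60.2 25 0 0 0;-8.7 51.2 -60.2 25 0 0 0;-8.7 51.2 -60.2 25 0 0 0;-8.7 51.2 -60.2 25 0 0 0;-8.7 51.2 -60.2 25 0 0 0;-8.7 51.2 -60.2 25 0 0 0;-8.7 51.2 -60.2 25 0 0 0;-8.7 51.2 -60.2 25 0 0 0", "force": 20}}

```text
t: 1.1
tool_pos: [372.0, -160.3, 459.8]
tool_rot: [0.547, 0.449, -0.546, 0.449]
ft_force: [1.5, -0.9, -0.2]
gripper_width: 14.2
```

```bash
cat >> h.py <<'E'
def row(pos,Rt,msg=''):
    s=status.observe();r=R.from_quat(s['tool_rot'])
    d=r.inv().apply(np.array(pos)-s['tool_pos'])/10
    print(msg,'shift cm',d.round(2),'turn',np.degrees((r.inv()*R.from_matrix(Rt)).as_rotvec()).round(1))
def rot(x,z):
    x=np.array(x,float);x/=np.linalg.norm(x);z=np.array(z,float);z-=x*(x@z);z/=np.linalg.norm(z)
    return np.column_stack([x,np.cross(z,x),z])
SX=np.array([-.98*.8829,.199*.8829,.4695]);SY=np.array([-.199,-.98,0]);SZ=np.cross(SX,SY)
SLOT=np.array([581,130.5,71.])
E
python3 - <<'E'
from h import *
print(SZ)
row([503,100,491],rot([0,0,-1],SY))
E
```

```text
[ 0.46011    -0.0934305   0.88290088]
 shift cm [ -3.09   7.81 -28.07] turn [ 0.3 -0.1  0. ]
```

{"method": "play_rows", "body": {"plan": "-3.1 7.8 -28 0.3 0 0 0;-3.1 7.8 -28 0.3 0 0 0;-3.1 7.8 -28 0.3 0 0 0;-3.1 7.8 -28 0.3 0 0 0;-3.1 7.8 -28 0.3 0 0 0;-3.1 7.8 -28 0.3 0 0 0;-3.1 7.8 -28 0.3 0 0 0;-3.1 7.8 -28 0.3 0 0 0"}}

```text
t: 2.1
tool_pos: [502.4, 98.4, 490.9]
tool_rot: [0.548, 0.448, -0.548, 0.447]
ft_force: [-0.1, -0.4, 0.1]
gripper_width: 0.4
```

{"method": "play_rows", "body": {"plan": "3 0 0 0 0 0 0;6 0 0 0 0 0 0;9 1 0 0 0 0 0;12 2 0 0 0 0 0;14.5 3 0 0 0 0 0;17 4 0 0 0 0 0;18.5 4.5 0 0 0 0 0;19.5 4.5 0 0 0 0 0"}}

```text
t: 3.1
tool_pos: [546.5, 89.1, 295.6]
tool_rot: [0.548, 0.447, -0.548, 0.447]
ft_force: [-0.4, -0.2, 2.2]
gripper_width: 0.5
```

{"method": "play_rows", "body": {"plan": "0.3 0 0 0 0 0 0;0.5 0 0 0 0 0 0;0.7 0 0 0 0 0 0;0.8 0 0 0 0 0 0;0.9 0 0 0 0 0 0;1 0 0 0 0 0 0;1.1 0 0 0 0 0 0;1.1 0 0 0 0 0 0"}}

```text
t: 4.1
tool_pos: [546.8, 89.1, 285.2]
tool_rot: [0.548, 0.447, -0.547, 0.447]
ft_force: [-1.0, -0.6, 12.5]
gripper_width: 0.3
```

{"method": "play_rows", "body": {"plan": "0.1 0 0 0 0 0 0;0.2 0 0 0 0 0 0;0.2 0 0 0 0 0 0;0.2 0 0 0 0 0 0;0.2 0 0 0 0 0 0;0.2 0 0 0 0 0 0;0.2 0 0 0 0 0 0;0.2 0 0 0 0 0 0"}}

```text
t: 5.1
tool_pos: [547.2, 89.0, 284.4]
tool_rot: [0.549, 0.447, -0.547, 0.448]
ft_force: [-2.5, -1.5, 21.3]
gripper_width: 0.7
```

```bash
python3 - <<'E'
from h import *
a=np.radians(20.5)
row([509,-191,400],rot([0,0,-1],[np.cos(a),np.sin(a),0]))
E
```

```text
shift cm [-11.59   1.91  28.18] turn [-1.221e+02  1.000e-01 -2.000e-01]
```

{"method": "play_rows", "body": {"plan": "-3 0 0 0 0 0 0.3;-8 0 2 -10 0 0 1;-11.6 1.9 8 -20 0 0 1;-11.6 1.9 14 -30 0 0 1;-11.6 1.9 20 -40 0 0 1;-11.6 1.9 25 -50 0 0 1;-11.6 1.9 28.2 -60 0 0 1;-11.6 1.9 28.2 -70 0 0 1"}}

```text
t: 6.1
tool_pos: [508.2, -193.9, 399.9]
tool_rot: [0.201, 0.677, -0.2, 0.679]
ft_force: [0.1, 0.5, 0.4]
gripper_width: 77.6
```

```bash
python3 - <<'E'
from h import *
a=np.radians(20.5)
row([509,-191,400],rot([0,0,-1],[np.cos(a),np.sin(a),0]))
E
```

```text
shift cm [-0.01  0.28 -0.09] turn [-53.5   0.2  -0. ]
```

{"method": "play_rows", "body": {"plan": "0 0.3 -0.1 -10 0 0 1;0 0.3 -0.1 -20 0 0 1;0 0.3 -0.1 -30 0 0 1;0 0.3 -0.1 -40 0 0 1;0 0.3 -0.1 -53.5 0 0 1;0 0.3 -0.1 -53.5 0 0 1;0 0.3 -0.1 -53.5 0 0 1;0 0.3 -0.1 -53.5 0 0 1"}}

```text
t: 7.1
tool_pos: [509.0, -190.8, 399.9]
tool_rot: [-0.126, 0.695, 0.125, 0.697]
ft_force: [0.8, 0.1, -0.3]
gripper_width: 91.4
```

```bash
python3 - <<'E'
from h import *
import pickle
s=status.observe();P=cams.camera_params('wrist');w=cap('wrist','w1.png');t=cap('top','t1.png');d=cap('side','s1.png')
pickle.dump((s,P),open('w1.pkl','wb'))
print(s['tool_pos'],np.round(P['mtx'],1).tolist(),[x.round(2) for x in ray(P,320,200)],proj(P,[509,-191,94]),proj(P,SLOT))
c=cv2.convertScaleAbs(cv2.resize(t[140:260,225:325],None,fx=4.5,fy=4.5,interpolation=cv2.INTER_CUBIC),alpha=1.5)
c2=cv2.resize(d[95:225,250:350],None,fx=3.4,fy=3.4,interpolation=cv2.INTER_CUBIC)
m=np.zeros((540,800,3),np.uint8);m[:,:450]=c;m[:442,455:795]=c2;cv2.imwrite('pics/m1.png',m)
E
```

```text
[ 508.98308499 -190.82453469  399.90069241] [[321.4, 0.0, 319.5], [0.0, 321.4, 200.9], [0.0, 0.0, 1.0]] [array([ 481.19, -113.44,  380.28]), array([ 0.1 , -0.27, -0.96])] [317.37020706 196.50427748] [ 557.04759289 -166.87823787]
```

View pics/w1.png

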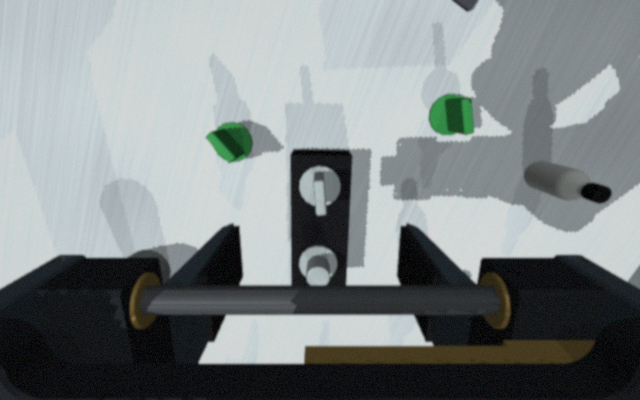

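View pics/m1.png

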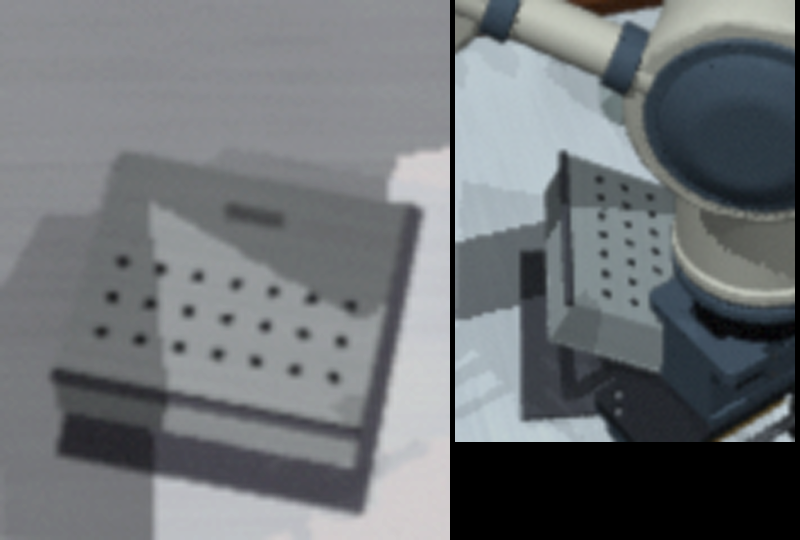

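Seven pictures viewed so far. The lid is shut, with its slot at (254,216) in the left crop. The wrist view shows the key grip at about (320,195), roughly parallel to the block. I'll zoom on the key once to get its yaw and centre.

```bash
python3 - <<'E'
from h import *
import json,pickle
Pt=json.load(open('P.json'))['top'];s,P=pickle.load(open('w1.pkl','rb'))
for c in((254,216),(225,209),(284,222),(54,373),(360,433)):
    print(c,onz(Pt,225+(c[0]+.5)/4.5-.5,140+(c[1]+.5)/4.5-.5,71 if c[1]<300 else 133).round(1))
w=cv2.imread('pics/w1.png');cv2.imwrite('pics/w1c.png',cv2.resize(w[145:240,280:365],None,fx=6,fy=6,interpolation=cv2.INTER_CUBIC))
for n,p in dict(gtop=[509,-191,94],fl=[509,-192,50]).items(): print(n,(proj(P,p)-[280,145])*6)
E
```

```text
(254, 216) [581.4 130.7  71. ]
(225, 209) [585.8 148.4  71. ]
(284, 222) [577.6 112.3  71. ]
(54, 373) [483.6 241.  133. ]
(360, 433) [447.8  65.  133. ]
gtop [224.22124237 309.02566487]
fl [223.02118891 245.15869367]
```

View pics/w1c.png

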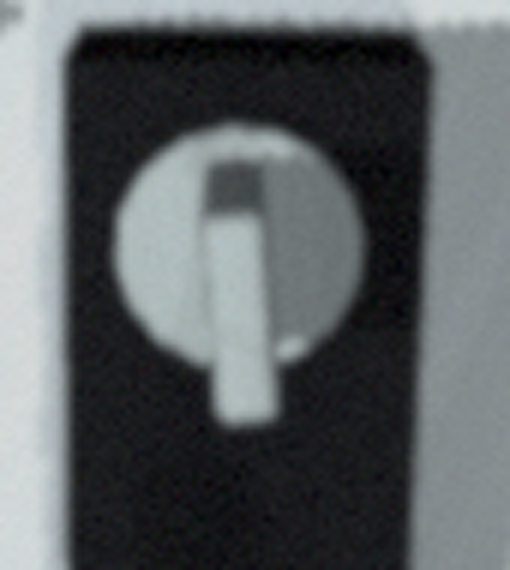

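```bash
python3 - <<'E'
from h import *
import pickle
s,P=pickle.load(open('w1.pkl','rb'))
w=lambda x,y,z:onz(P,280+(x+.5)/6-.5,145+(y+.5)/6-.5,z)
a,b=w(234.5,215,94),w(247,425,94);d=b-a
print(a,b,np.linalg.norm(d),(a+b)/2,w(240,245,50)); t=np.degrees(np.arctan2(d[1],d[0]))+90;print('key x yaw',t)
c=(a+b)/2;t=np.radians(t)
row([c[0],c[1],72+172],rot([0,0,-1],[np.cos(t),np.sin(t),0]))
E
```

```text
[ 504.79772634 -176.25591559   94.        ] [ 518.44286664 -207.30044827   94.        ] 33.910954914184344 [ 511.62029649 -191.77818193   94.        ] [ 511.22585906 -190.65675534   50.        ]
key x yaw 23.727141086803655
 shift cm [15.6  -0.17  0.16] turn [-3.2  0.2  0.1]
```

{"method": "play_rows", "body": {"plan": "4 -0.2 0.2 -3.2 0 0 1;8 -0.2 0.2 -3.2 0 0 1;12 -0.2 0.2 -3.2 0 0 1;15.3 -0.2 0.2 -3.2 0 0 1;15.3 -0.2 0.2 -3.2 0 0 1;15.3 -0.2 0.2 -3.2 0 0 0.3;15.3 -0.2 0.2 -3.2 0 0 0;15.3 -0.2 0.2 -3.2 0 0 0", "force": 50}}

```text
t: 8.25
tool_pos: [512.3, -192.1, 248.0]
tool_rot: [-0.146, 0.69, 0.145, 0.694]
ft_force: [-0.2, 0.5, 0.6]
gripper_width: 64.0
```

{"method": "play_rows", "body": {"plan": "0 0 0 0 0 0 0;0 0 0 0 0 0 0;0 0 0 0 0 0 0;0 0 0 0 0 0 0;0 0 0 0 0 0 0;-1 0 0 0 0 0 0;-3 0 0 0 0 0 0;-5 0 0 0 0 0 0"}}

```text
t: 9.25
tool_pos: [512.0, -192.0, 299.0]
tool_rot: [-0.146, 0.69, 0.145, 0.694]
ft_force: [0.6, -0.4, -1.0]
gripper_width: 9.8
```

```bash
sed -i 's/^SLOT=.*/SLOT=np.array([581.3,130.6,71.])/' h.py; python3 - <<'E'
from h import *
row(SLOT+SZ*260,rot(-SZ,-SX)); print(SLOT+SZ*260)
E
```

```text
shift cm [-0.08 19.72 29.29] turn [34.5 27.4  8.6]
[700.9286     106.30807    300.55422955]
```

{"method": "play_rows", "body": {"plan": "-5 0 0 0 0 0 0;-9 2 3 4 3 1 0;-9 5 7 10 8 2.5 0;-9 8 12 16 13 4 0;-9 11 17 22 18 5.5 0;-9 15 22 29 23 7 0;-9 18 27 34.5 27.4 8.6 0;-9 19.7 29.3 34.5 27.4 8.6 0"}}

```text
t: 10.25
tool_pos: [701.8, 108.8, 389.4]
tool_rot: [0.085, 0.853, -0.052, 0.512]
ft_force: [-0.4, -0.4, -1.6]
gripper_width: 10.0
```

```bash
python3 - <<'E'
from h import *
row(SLOT+SZ*256,rot(-SZ,-SX)); print(SLOT+SZ*256)
E
```

```text
shift cm [ 8.25 -0.24  4.16] turn [-0.  -0.1  0.1]
[699.08816    106.681792   297.02262602]
```

{"method": "play_rows", "body": {"plan": "2 0 1 0 0 0 0;4 -0.2 2 0 0 0 0;6 -0.2 3 0 0 0 0;8.2 -0.2 4.2 0 0 0 0;8.2 -0.2 4.2 0 0 0 0;8.2 -0.2 4.2 0 0 0 0;8.2 -0.2 4.2 0 0 0 0;8.2 -0.2 4.2 0 0 0 0"}}

```text
t: 11.25
tool_pos: [699.9, 107.0, 298.1]
tool_rot: [0.085, 0.853, -0.052, 0.512]
ft_force: [0.1, 0.6, -1.9]
gripper_width: 9.9
```

```bash
python3 - <<'E'
from h import *
s=status.observe();P=cams.camera_params('wrist');w=cap('wrist','w2.png');d=cap('side','s2.png');t=cap('top','t2.png')
r=R.from_quat(s['tool_rot']).as_matrix();tp=np.array(s['tool_pos'])
row(SLOT+SZ*256,rot(-SZ,-SX))
kg=tp+r[:,0]*176;h=tp+r[:,0]*222
S=cams.camera_params('side');T=cams.camera_params('top')
print('slot frame tip',np.array([SX,SY,SZ])@(h-SLOT))
for n,p in dict(tip=h,kg=kg,slot=SLOT).items(): print(n,*[proj(q,p).round(1) for q in(P,S,T)])
pc=lambda im,c,f,a=60,b=50:cv2.resize(im[max(0,c[1]-b):c[1]+b,c[0]-a:c[0]+a],None,fx=f,fy=f,interpolation=cv2.INTER_CUBIC)
k=proj(S,SLOT).round().astype(int); 
x=pc(w,(320,180),3,130,95); cv2.imwrite('pics/w2c.png',x)
y=pc(d,k,5); cv2.imwrite('pics/s2c.png',y); print('side crop origin',k-[60,50])
E
```

```text
shift cm [ 0.08 -0.05 -0.03] turn [-0.  -0.1  0.1]
slot frame tip [ 0.0895501  -0.27830286 35.31252712]
tip [318.8 231.4] [329.6 165.5] [281.3 180.2]
kg [318.6 263.6] [337.6 154.8] [281.8 170. ]
slot [319.  214.6] [323.9 173.4] [281.1 187.6]
side crop origin [264 123]
```

View pics/w2c.png

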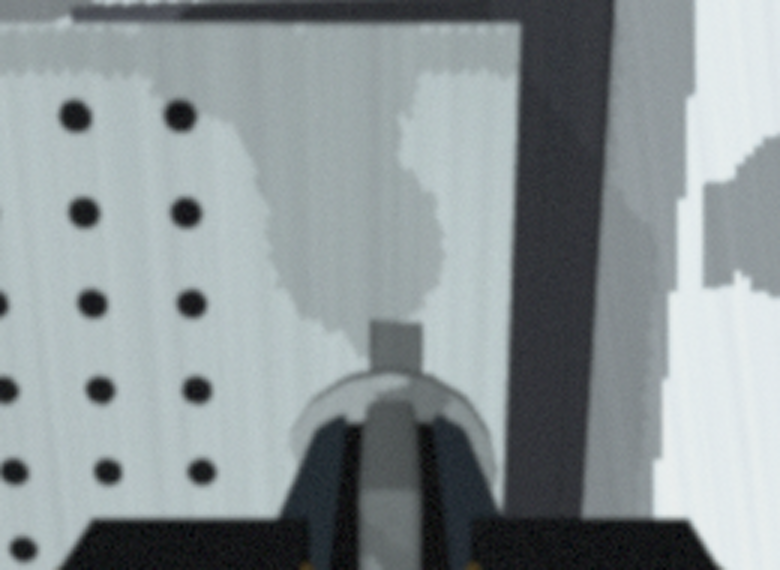

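View pics/s2c.png

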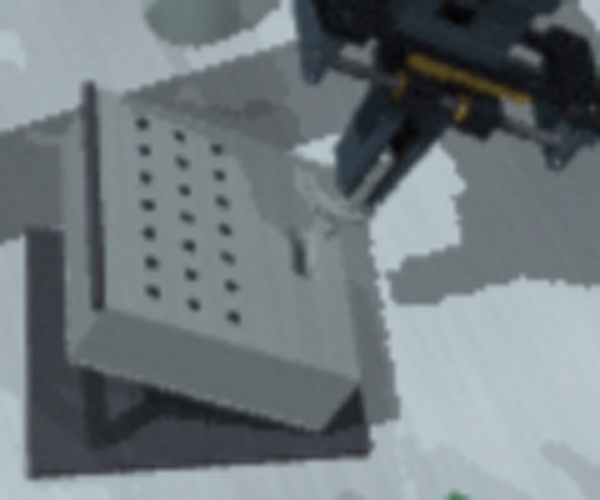

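```bash
python3 - <<'E'
from h import *
s=status.observe();P=cams.camera_params('wrist')
r=R.from_quat(s['tool_rot']).as_matrix();tp=np.array(s['tool_pos'])
f=lambda p:((proj(P,p)-[190,85]+.5)*3-.5).round(0)
for sg in(1,-1):
  for x in (-6.5,6.5): print('slotend',sg,x,f(SLOT+SY*18*sg+SX*x))
hd=tp+r[:,0]*219
for a in(-15,15):
  for b in(-4,4): print('head',a,b,f(hd+r[:,1]*a+r[:,2]*b))
fl=tp+r[:,0]*203
for a in(0,90,180,270): print('fl',a,f(fl+22*(r[:,1]*np.cos(np.radians(a))+r[:,2]*np.sin(np.radians(a)))))
print('lid corner low',[f(SLOT-28*SX+SY*k) for k in(90,-90)])
for z in (154,198):print('grip',z,[f(tp+r[:,0]*z+r[:,1]*a+r[:,2]*b) for a in(-17,17) for b in(-5,5)])
w=cv2.imread('pics/w2.png')
for v in (196,200,204):print(w[v,305:340].sum(1).tolist())
E
```

```text
slotend 1 -6.5 [413. 454.]
slotend 1 6.5 [364. 454.]
slotend -1 -6.5 [414. 324.]
slotend -1 6.5 [363. 324.]
head -15 -4 [370. 506.]
head -15 4 [405. 506.]
head 15 -4 [369. 382.]
head 15 4 [406. 382.]
fl 0 [387. 374.]
fl 90 [493. 475.]
fl 180 [387. 570.]
fl 270 [281. 475.]
lid corner low [array([486., 686.]), array([508.,  26.])]
grip 154 [array([356., 694.]), array([417., 694.]), array([354., 505.]), array([419., 505.])]
grip 198 [array([363., 560.]), array([411., 560.]), array([362., 406.]), array([412., 406.])]
[527, 503, 501, 498, 496, 491, 484, 439, 354, 295, 292, 311, 305, 309, 314, 309, 299, 304, 307, 305, 301, 304, 306, 303, 316, 384, 514, 577, 586, 590, 598, 603, 604, 599, 592]
[574, 568, 542, 504, 498, 484, 483, 432, 349, 295, 295, 303, 318, 310, 313, 306, 296, 294, 299, 307, 310, 308, 300, 311, 311, 394, 512, 579, 589, 590, 592, 604, 603, 600, 597]
[573, 583, 583, 572, 550, 553, 546, 479, 380, 314, 301, 308, 300, 307, 305, 299, 303, 298, 298, 305, 298, 303, 303, 305, 310, 388, 510, 584, 588, 590, 592, 604, 601, 594, 587]
```

Ten pictures viewed. The slot's visible end in the wrist crop, (370–423, 322), is about 1–2 mm toward the lid's low edge from the prediction, and the key shows part of the same shift. I'll correct by +0.7 mm in tool z and insert while watching the force.

{"method": "play_rows", "body": {"plan": "1 -0.05 0.05 0 0 0 0;2 -0.05 0.05 0 0 0 0;2.8 -0.05 0.05 0 0 0 0;3.2 -0.05 0.05 0 0 0 0;3.4 -0.05 0.05 0 0 0 0;3.6 -0.05 0.05 0 0 0 0;3.8 -0.05 0.05 0 0 0 0;4 -0.05 0.05 0 0 0 0"}}

```text
t: 12.4
tool_pos: [681.7, 110.2, 262.1]
tool_rot: [0.085, 0.853, -0.052, 0.512]
ft_force: [0.5, 0.8, -0.9]
gripper_width: 9.8
```

```bash
cat >> h.py <<'E'
def st():
    s=status.observe();r=R.from_quat(s['tool_rot']).as_matrix();F=np.array([SX,SY,SZ])
    print('head in slot',(F@(s['tool_pos']+r[:,0]*219-SLOT)).round(2),'F slot',(F@s['ft_force']).round(1),'axis',np.degrees(np.arccos(-r[:,0]@SZ)).round(2),'yaw',np.degrees(np.arctan2(r[:,2]@SY,-r[:,2]@SX)).round(1),'q',np.round(s['q'],2))
E
python3 -c "
from h import *
st()"
```

```text
head in slot [-0.43  0.29 -2.21] F slot [-0.8 -0.9 -0.7] axis 0.44 yaw 0.0 q [0.05 0.84 1.1  0.12 1.68 0.23]
```

{"method": "play_rows", "body": {"plan": "0.2 0 0 0 0 0 0;0.4 0 0 0 0 0 0;0.6 0 0 0 0 0 0;0.8 0 0 0 0 0 0;1 0 0 0 0 0 0;1.2 0 0 0 0 0 0;1.3 0 0 0 0 0 0;1.3 0 0 0 0 0 0"}}

```text
t: 13.4
tool_pos: [676.6, 111.0, 253.8]
tool_rot: [0.086, 0.852, -0.052, 0.513]
ft_force: [5.6, -3.1, 33.9]
gripper_width: 10.1
```

```bash
python3 -c "
from h import *
st()"
```

```text
head in slot [ -0.62   0.25 -11.93] F slot [10.5  1.9 32.8] axis 0.45 yaw 0.0 q [0.05 0.84 1.12 0.12 1.65 0.23]
```

```bash
python3 - <<'E'
from h import *
s=status.observe();P=cams.camera_params('wrist');w=cap('wrist','w3.png');d=cap('side','s3.png')
a=cv2.imread('pics/w2.png')[180:280,270:370];b=w[180:280,270:370];S=cams.camera_params('side');k=proj(S,SLOT).round().astype(int)
c=d[k[1]-40:k[1]+30,k[0]-30:k[0]+50]
z=lambda i,f:cv2.resize(i,None,fx=f,fy=f,interpolation=cv2.INTER_CUBIC)
m=np.zeros((600,800,3),np.uint8);m[:400,:400]=z(a,4);m[:400,400:]=z(b,4)
q=z(c,2.8);m[402:402+q.shape[0],:q.shape[1]]=q;cv2.imwrite('pics/m3.png',m);print(k)
E
```

```text
[324 173]
```

View pics/m3.png

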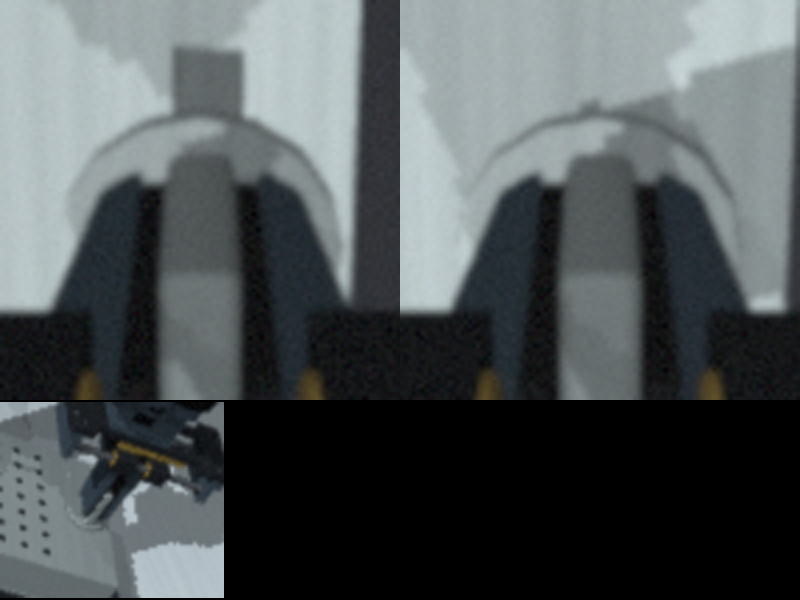

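```bash
python3 - <<'E'
from h import *
P=cams.camera_params('wrist');s=status.observe();r=R.from_quat(s['tool_rot']).as_matrix();F=np.array([SX,SY,SZ])
print('cam slot',(F@(ray(P,320,200)[0]-SLOT)).round(1))
f=lambda p:((proj(P,p)-[270,180]+.5)*4-.5+[400,0]).round(0)
print('end, model z',[f(SLOT-18*SY+x*SX) for x in(-6.5,6.5)],'lid 4 higher',[f(SLOT-18*SY+x*SX+4*SZ) for x in(-6.5,6.5)])
tp=np.array(s['tool_pos'])
for z in(198,203):print('flange rim',z,f(tp+r[:,0]*z+r[:,1]*22), [f(tp+r[:,0]*z+b*r[:,2]) for b in(-22,22)])
print(proj(P,SLOT-28*SX-60*SY), proj(P,SLOT-28*SX-30*SY))
w=cv2.imread('pics/w3.png')
for v in(192,214):
  print(v,w[v,360:380].sum(1).tolist())
for v in range(198,214):print(v,w[v,408-100:430-100].sum(1).tolist())
st()
E
```

```text
cam slot [ -0.6 -82.5 187.8]
end, model z [array([635., 134.]), array([550., 134.])] lid 4 higher [array([635., 142.]), array([550., 142.])]
flange rim 198 [596. 130.] [array([451., 267.]), array([741., 267.])]
flange rim 203 [596. 119.] [array([455., 254.]), array([738., 253.])]
[365.92026898 144.45223036] [363.88117488 194.29468258]
192 [563, 553, 540, 537, 515, 490, 479, 468, 427, 321, 206, 163, 168, 172, 165, 177, 169, 158, 162, 164]
214 [456, 455, 461, 451, 447, 440, 438, 402, 298, 212, 164, 172, 161, 160, 174, 165, 175, 162, 172, 158]
198 [507, 499, 495, 490, 488, 491, 502, 498, 508, 506, 506, 502, 498, 497, 506, 505, 505, 509, 513, 514, 506, 513]
199 [514, 495, 494, 488, 488, 489, 493, 501, 501, 504, 506, 500, 504, 499, 507, 512, 515, 506, 506, 507, 509, 507]
200 [507, 504, 496, 494, 488, 486, 494, 496, 512, 508, 500, 510, 500, 499, 503, 504, 515, 506, 504, 503, 505, 510]
201 [512, 509, 494, 494, 483, 487, 484, 498, 501, 506, 503, 502, 493, 495, 498, 498, 502, 507, 512, 508, 509, 508]
202 [503, 499, 494, 499, 488, 487, 488, 505, 505, 504, 496, 503, 496, 495, 502, 505, 507, 517
[... 698 characters left out ...]
10, 313, 322]
209 [411, 389, 372, 355, 363, 358, 341, 345, 347, 376, 386, 394, 388, 372, 360, 345, 334, 316, 299, 297, 285, 296]
210 [357, 353, 358, 368, 365, 379, 386, 415, 436, 450, 462, 467, 460, 451, 438, 427, 396, 371, 331, 302, 297, 295]
211 [403, 415, 428, 438, 443, 446, 464, 481, 491, 504, 506, 504, 501, 495, 494, 484, 470, 421, 361, 336, 323, 316]
212 [468, 475, 488, 484, 483, 485, 495, 507, 516, 519, 513, 514, 512, 491, 500, 487, 469, 418, 372, 341, 340, 338]
213 [501, 505, 506, 502, 499, 496, 508, 504, 512, 522, 514, 519, 503, 474, 448, 434, 421, 388, 360, 353, 349, 353]
head in slot [ -0.6    0.27 -11.95] F slot [ 9.   3.4 32. ] axis 0.45 yaw 0.0 q [0.05 0.84 1.12 0.12 1.65 0.23]
```

Eleven pictures viewed. The key has not slid in the jaws, and the flange is down on the lid. It rests about 3 mm before the modelled depth with a steady 33 N, which fits the flange sitting lower in the jaws than I assumed. I'll turn it under light pressure and watch the moment.

{"method": "play_rows", "body": {"plan": "0.05 0 0.02 0 0 0 0;0.05 0 0.02 10 0 0 0;0.05 0 0.02 20 0 0 0;0.05 0 0.02 30 0 0 0;0.05 0 0.02 30 0 0 0;0.05 0 0.02 30 0 0 0;0.05 0 0.02 30 0 0 0;0.05 0 0.02 30 0 0 0"}}

```text
t: 14.5
tool_pos: [677.0, 110.9, 253.9]
tool_rot: [0.216, 0.809, -0.27, 0.474]
ft_force: [4.2, -2.5, 6.8]
gripper_width: 9.5
```

```bash
python3 -c "
from h import *
st();s=status.observe();r=R.from_quat(s['tool_rot']);print(r.inv().apply(s['moment']).round(2),s['gripper_width'],s['joint_torque'][5])
cap('wrist','w4.png')"
```

```text
head in slot [ -1.26   0.2  -11.68] F slot [-0.9  1.6  8.2] axis 0.49 yaw 30.0 q [0.05 0.84 1.12 0.12 1.65 0.75]
[ 0.04 -0.32  0.02] 9.472270010860305 -0.0609360309317708
```

{"method": "play_rows", "body": {"plan": "0.05 0 0 10 0 0 0;0.05 0 0 20 0 0 0;0.05 0 0 30 0 0 0;0.05 0 0 40 0 0 0;0.05 0 0 50 0 0 0;0.05 0 0 60 0 0 0;0.05 0 0 60 0 0 0;0.05 0 0 60 0 0 0"}}

```text
t: 15.55
tool_pos: [677.0, 110.9, 253.9]
tool_rot: [-0.424, -0.567, 0.637, -0.304]
ft_force: [3.7, -1.5, 5.9]
gripper_width: 9.9
```

```bash
python3 -c "
from h import *
st();s=status.observe();r=R.from_quat(s['tool_rot']);print(r.inv().apply(s['moment']).round(2),s['gripper_width'],s['joint_torque'][5])
F=np.array([SX,SY,SZ]);print(F@np.array(s['moment']))"
```

```text
head in slot [ -1.58   0.1  -11.64] F slot [-0.7  0.7  7. ] axis 0.52 yaw 89.8 q [0.05 0.84 1.12 0.12 1.65 1.8 ]
[ 0.04 -0.07  0.27] 9.899785910280174 0.11858751531690359
[ 0.06829277  0.27160426 -0.03564103]
```

{"method": "play_rows", "body": {"plan": "0 0 0 0 0 0 0.2;0 0 0 0 0 0 0.4;0 0 0 0 0 0 0.6;0 0 0 0 0 0 0.8;0 0 0 0 0 0 0.8;-2 0 0 0 0 0 0.8;-5 0 0 0 0 0 0.8;-8 0 0 0 0 0 0.8"}}

```text
t: 16.55
tool_pos: [713.8, 103.4, 325.5]
tool_rot: [-0.424, -0.567, 0.637, -0.304]
ft_force: [-0.7, -0.1, -0.2]
gripper_width: 73.1
```

{"method": "play_rows", "body": {"plan": "-4 0 0 0 0 0 0.8;-8 0 0 0 0 0 0.8;-12 0 0 0 0 0 0.8;-12 0 0 0 0 0 0.8;-12 0 0 0 0 0 0.8;-12 0 0 0 0 0 0.8;-12 0 0 0 0 0 0.8;-12 0 0 0 0 0 0.8"}}

```text
t: 17.55
tool_pos: [768.3, 92.3, 431.4]
tool_rot: [-0.424, -0.567, 0.637, -0.304]
ft_force: [0.3, -0.3, 0.8]
gripper_width: 73.1
```

```bash
python3 - <<'E'
from h import *
s=status.observe();P=cams.camera_params('wrist');w=cap('wrist','w5.png');d=cap('side','s5.png');S=cams.camera_params('side')
print(s['tool_pos'],s['ft_force'],s['gripper_width'])
o=[]
for n,q in(('w',P),('s',S)):
  for z in(5,27,49): print(n,z,proj(q,SLOT+SZ*z).round(1))
k=proj(P,SLOT+SZ*27).round().astype(int);j=proj(S,SLOT).round().astype(int)
z=lambda i,f:cv2.resize(i,None,fx=f,fy=f,interpolation=cv2.INTER_CUBIC)
x0,y0=max(0,min(k[0]-65,510)),max(0,min(k[1]-75,250))
m=np.zeros((600,800,3),np.uint8);m[:,:450]=z(w[y0:y0+150,x0:x0+130],4)[:600,:450]
q=z(d[j[1]-50:j[1]+40,j[0]-35:j[0]+35],4.9);m[:q.shape[0],455:455+q.shape[1]]=q[:, :345]
cv2.imwrite('pics/m5.png',m);print(x0,y0,j-[35,50])
E
```

```text
[768.34624196  92.31920611 431.44776186] [ 0.32320685 -0.26821728  0.77772343] 73.07117955180301
w 5 [320.  175.8]
w 27 [320.  179.8]
w 49 [320.  184.3]
s 5 [324.7 172.4]
s 27 [328.3 167.5]
s 49 [332.  162.5]
255 105 [289 123]
```

View pics/m5.png

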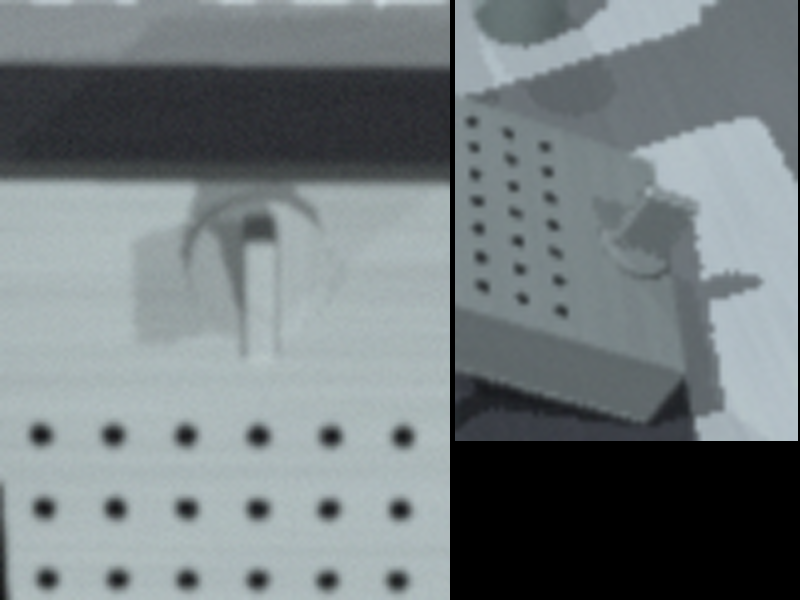

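```bash
python3 - <<'E'
from h import *
from station import job_done
P=cams.camera_params('wrist');w=cv2.imread('pics/w5.png')
print('low edge pred',proj(P,SLOT-28*SX).round(1),'obs row ~150; grip top obs',(320,179.8),'pred',proj(P,SLOT+SZ*49).round(1), 'per mm',(proj(P,SLOT+SZ*49-SX)-proj(P,SLOT+SZ*49)).round(2))
print(job_done())
E
```

```text
low edge pred [320.1 152.2] obs row ~150; grip top obs (320, 179.8) pred [320.  184.3] per mm [ 0.  -0.9]
the job is handed in; nothing more can be done
None
```

I shut the lid, put the T-key through the slot and turned it 90°. I then let go, backed the gripper about 20 cm away and handed the job in at about 18 s. No verdict was reported.

**Checks that agreed:**
- **Lid:** it pushed back with 21 N at the bottom of the stroke, and the pictures show it flat.
- **Lock:** the quarter turn measured 89.8° with almost no resisting moment (0.04 N m). The T-head could not have turned freely like that inside the slot, so it is under the bar.
- **After letting go:** the last picture shows the key upright with its flange on the lid and its grip crosswise. Force on the arm was under 1 N.

**Checks that disagreed:**
- **Depth:** the arm stopped at a computed T-head depth of about −12 mm instead of −16 mm. The steps 3 limit is −13 mm. I put this down to the key sitting 3–4 mm lower in the jaws than I assumed, which the wrist picture supports, but I did not measure the depth directly.
- **Position on the lid:** in the last picture the top of the grip is about 5 mm nearer the low edge than predicted. About 2 mm of that is offset in the slot position or calibration, and the rest looks like the key sliding within the slot's clearance. The limit for the T-head is 7 mm.

I did not measure the pin, bottles, cup and jar again. The arm never went near the bottles, cup or jar, and the pin was about 90 mm from the key when I gripped it.

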